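# Test the stop button of the token counter

### The job

Test the token counter's emergency stop with the fingertips only, gripping and lifting nothing: press the red mushroom button on the yellow-topped box down until it latches, then push sideways on its raised wing bar to turn it clockwise (seen from above) until it unlatches, and let it spring back up. After that push the green start button on the white box fully in and let it go. Be gentle with the red button and leave everything else on the table where it is.

Things in the scene. Friction and masses are not known exactly. Their poses are not given: they have to be found in the camera images.
- stop_top (a point): centre of the top of the red mushroom button, on its vertical axis, 102 mm above the table when the button is up. It moves and turns with the button: x runs along the raised wing bar, z is up. To turn clockwise push the +x wing towards -y, or the -x wing towards +y
- stop (a joint): how far the mushroom button is pressed down, m: 0 up, 0.010 at the end of its travel. It latches when pressed past about 0.0082 and then rests at about 0.008; about 5 to 7 N makes it snap in. Once turned far enough while in, a spring of 3 to 6 N lifts it back to 0 as soon as nothing rests on it
- stop_twist (a joint): turn of the mushroom button, rad, growing clockwise seen from above: 0 at rest, 0.9 at its stop; the latch lets go at about 0.45. A weak spring turns it back to 0 when it is let go; turning takes about 1 to 3 N at 22 mm from the axis
- wing_drive: the two faces of the wing bar (and the half of the bar behind each) that are pushed to turn it clockwise: the +y side of the +x wing and the -y side of the -x wing. Origin at the centre of the yellow-topped box's underside when the button is up; turns and sinks with the button
- wing_back: the opposite faces of the wing bar, which stay untouched when the bar is pushed and are touched along with wing_drive when it is pinched. Same origin and axes as wing_drive
- mushroom: the mushroom button: red disc 60 mm across, 12 mm thick, top 88 mm above the table when up; on it a wing bar 58 mm long, 12 mm wide, 14 mm high (88 to 102 mm) with white stripes on top and a 16 mm hub in its middle. Under it a fixed box, grey with yellow top, 94 x 94 mm, 62 mm high. Origin on the button's axis at table height when up; x along the bar
- start_top (a point): centre of the top of the green start button, 40 mm across, on a black ring 56 mm across on a fixed white box 80 x 80 mm and 50 mm high; 68 mm above the table when out, standing 6 mm above its ring; it is pressed straight down
- start (a joint): how far the green button is pressed, m: 0 out, 0.006 fully in; springs back by itself; 5 N presses it fully in
- tokens_a: a shrink-wrapped stack of red plastic tokens, one rigid piece 39 mm across and 48 mm tall, origin at the centre of its underside; bystander, loose
- tokens_b: a shrink-wrapped stack of red plastic tokens, one rigid piece 39 mm across and 32 mm tall, origin at the centre of its underside; bystander, loose
- tokens_c: a shrink-wrapped stack of red plastic tokens, one rigid piece 39 mm across and 40 mm tall, origin at the centre of its underside; bystander, loose
- single_token: one loose red token, 39 mm across, 5 mm thick, origin at the centre of its underside; bystander
- mug: blue mug, 80 mm across, 90 mm tall, handle at its +y, origin at the centre of its underside; bystander, loose
- padlock: brass padlock lying flat, body 36 x 42 x 18 mm, shackle along its +x, origin under the body's centre; bystander, loose
- book: thick black book lying flat, 206 x 146 x 40 mm, origin at the centre of its underside; bystander, loose

How it is judged (in metres and radians):
On the way, in this order (a step that is already met when the one before it is completed fails the run):
1. the mushroom button is pressed in to its latch (value of joint stop above 0.0072 m), for 0.2 s.
2. it is turned clockwise by 0.3 rad or more while still in (value of joint stop_twist above 0.3 rad and value of joint stop above 0.004 m).
3. it has sprung back up and turned back (value of joint stop below 0.0015 m and value of joint stop_twist below 0.12 rad), for 0.1 s.
4. the green start button is pressed in while the stop is released (value of joint start above 0.0045 m and value of joint stop below 0.0015 m), for 0.05 s.
At the end, for the whole second after the job is handed in: The mushroom button is up (within 1.5 mm) and turned back (within 0.12 rad), the green button is out again (within 1.5 mm), and every bystander is within 20 mm of where it began (all of step 3 and value of joint start below 0.0015 m and distance of each of tokens_a, tokens_b, tokens_c, single_token, mug, padlock, book from where it was at the start of the episode below 0.02 m); the robot touches nothing.
It fails at once if a bystander is pushed, lifted or carried more than 20 mm, or tipped over (distance of any of tokens_a, tokens_b, tokens_c, single_token, mug, padlock, book from where it was at the start of the episode above 0.02 m or angle between any of tokens_a, tokens_b, tokens_c, single_token, mug, padlock, book's own z axis and vertical above 0.5 rad).
It fails at once if the wing bar is pinched (both its faces pressed by the fingers at once while it is turned) instead of pushed (value of joint stop_twist above 0.15 rad and contact force between the fingers and wing_drive above 1.5 N and contact force between the fingers and wing_back above 1.5 N).
It fails at once if the mushroom button is hit or squeezed with more than 50 N (contact force between the fingers and mushroom above 50 N).
It fails at once if the green button is pressed while the stop is latched in (value of joint start above 0.0045 m and value of joint stop above 0.005 m).
It also fails if it takes over 51 s, if anything falls off the work surface, if the arm or the gripper's body presses on something with over 40 N, if the wrist force passes 120 N, or if a joint passes its speed limit or range.

### The arm

A 6-joint arm with a two-finger parallel gripper is mounted at the origin on the work surface. World frame = base frame: x ahead of the robot, y to its left, z up, the work surface at z = 0. Lengths are in m, angles in degrees, forces in N, time in s.
With the tool pointing down it reaches from about 0.25 to 0.725 m from the base axis. Payload 9.7 kg.
Tool frame: the origin (TCP) lies at the very end of the fingers, on their centre line; the grasp point (between the pads) lies 19 mm behind it; z points along the fingers, y is the direction in which the jaws open and shut (so a half turn about z gives the same grasp; the last joint's range is limited). The gripper opens to 85 mm and grips with 20 to 120 N. Pads are 22 mm wide; open, the fingers measure 114 mm over their backs; the gripper's body (76 mm by 85 mm) begins 54 mm behind the grasp point. The pads swing forward as they close: fully open they stand 13 mm farther back than shut.
Start: joints at [76.834, 4.979, 10.078, 95.1, 0, 90], TCP at [0.125, 0.536, 0.231] pointing down, gripper open.
Joint ranges: [-179.16, 179.16], [-48.56, 103.87], [-65.8, 70.77], [-126.05, 130.52], [-82.76, 87.17], [-180, 180]. Speed limits (degrees/s): [127.2, 127.2, 147.25, 180, 180, 180].

### API

Orientations are given as [roll, pitch, yaw] about the fixed x, y, z axes, in that order (R = Rz(yaw) Ry(pitch) Rx(roll)).
In Python, from workcell import bot gives the robot as it stands.
- The arm moves only by the shell command python3 -m pendant 'ROWS' [FORCE]. ROWS is JSON, a list that holds one entry, the list of rows, each a list of 7 numbers: the shift along the tool's x, y, z in cm, then the turn, a rotation vector about the tool's x, y, z in rad, then the opening in per cent of the stroke, from 0 (shut) to 100 (fully open). In form: [[[dx, dy, dz, ax, ay, az, gripper], ...]]. A call has 1 to 5 rows; each row shifts and turns the pose as measured when the row begins, along the tool's axes as they then stand; what a row does not reach is not made up. A row lasts 1/12 s, in which the tool goes at most 41.7 mm and 7.16 degrees, less where a joint would pass 70% of its speed; a pose out of reach is approached as far as the arm can. A call with a gripper value outside its range is refused whole. The fingers move at their own pace and stop on an object; FORCE is the grip in N (left out, the last holds). Time passes only in rows, so rows that do not move let the fingers close. It gives the time, the measured TCP pose, the force and the opening at its end, in the units of the state.
- bot.get_obs(): the state, without advancing time (a new reading comes with each control period).
- bot.camera(name): name is "scene" or "side" or "wrist"; returns the picture (384x512x3 uint8, red, green, blue); there is no depth.
- bot.get_calibration(name): a dict with "intrinsics" (3x3 intrinsics, pixels), "pose" (4x4, takes a point from camera to world coordinates); the wrist camera has in their place "T_tool_cam" (4x4, takes a point from camera to tool coordinates, whose origin is the TCP and whose axes are the flange's). Camera axes: x right, y down, z forward; pixel columns grow to the right and rows downward; lengths in m; the calibration is good to about 2 mm. A picture is of the moment at which its call begins: read the wrist's pose just before it. get_calibration takes no time and is no camera call.
- bot.job_done(): hands the job in, once; it reports no verdict.
Trained networks look in the newest picture that a camera, given by its name, has taken for a name from the list of things; names that differ only in an ending like _2 or _b are one class to them, and where a whole thing is asked for, a point or a joint stands for the part that bears it (a point fixed in the world has none). Each returns a list of dicts, best first, with "confidence" (0 to 1); they miss things now and then, are a little off and sometimes report something else, mostly with a low value. They report only what shows in the picture. A call takes as long as a camera call.
- bot.masks_of(camera, thing): "pixels" (384x512 bool, what is visible of it) and "extent" ([left, top, right, bottom] in pixels, round what is visible of it).
- bot.mark_of(camera, thing): "uv" ([column, row] in pixels: a listed point, or the origin of a listed thing).
The state is a dict: "time": time; "q": joint angles; "qd": joint speeds; "joint_efforts": joint torques, N m; "ee_pos": TCP position; "tcp_rot": TCP orientation; "wrist_force": force on the tool from outside, world axes, zero at the start; "torque": the same for the moment, N m; "opening": finger opening in m.
Only numpy, scipy, OpenCV 4.12 (cv2) and the standard library are available. Lean on these libraries where they do the work, as an engineer would, in place of code of your own. Each camera call takes 0.05 s, during which the arm holds its last target. There are 200 camera calls.

## Working session

There is one attempt and no reset: what is moved stays moved. The work goes in short steps, Python scripts to look and compute and a shell command to move; the robot and the scene stay as the last step left them, time stands still between calls to the robot, and variables do not carry over. Pictures are saved under pics/ and viewed, about 8 in all and at most 12, crops included, and the job is handed in when it is done.

```bash
mkdir -p pics; cat > h.py <<'E'
import numpy as np, cv2
from workcell import bot
from scipy.spatial.transform import Rotation as R
def cam(n):
    o=bot.get_obs(); im=bot.camera(n); c=bot.get_calibration(n)
    if n=='wrist':
        T=np.eye(4);T[:3,:3]=R.from_euler('xyz',o['tcp_rot'],degrees=True).as_matrix();T[:3,3]=o['ee_pos'];P=T@np.array(c['T_tool_cam'])
    else: P=np.array(c['pose'])
    return im,np.array(c['intrinsics']),P
def at(uv,K,P,z):
    d=P[:3,:3]@np.linalg.inv(K)@[uv[0],uv[1],1]; p=P[:3,3]; return p+d*(z-p[2])/d[2]
def proj(X,K,P):
    c=P[:3,:3].T@(np.array(X)-P[:3,3]); u=K@c; return u[:2]/u[2]
E
python3 - <<'E'
from h import *
o=bot.get_obs();print(o)
ims=[]
for n in ['scene','side','wrist']:
    im,K,P=cam(n);ims.append(im);cv2.imwrite(f'pics/{n}0.png',im[:,:,::-1])
    print(n,P[:3,3].round(3),K[0,0])
    for t,z in [('stop_top',.102),('start_top',.068)]:
        for d in bot.mark_of(n,t)[:2]: print(t,np.round(d['uv'],1),round(d['confidence'],2),at(d['uv'],K,P,z).round(4))
a=np.hstack(ims[:2]);cv2.imwrite('pics/ab.png',cv2.resize(a,(800,300))[:,:,::-1])
E
```

```text
{'time': 0.0, 'q': array([ 7.68341267e+01,  5.01103277e+00,  1.00334825e+01,  9.50991244e+01,
       -1.21963282e-03,  9.00007606e+01]), 'qd': array([ 0.11437863, -0.01794714,  0.0199313 , -0.07191727, -0.04517145,
       -0.0061639 ]), 'joint_efforts': array([-8.46755847e-04, -5.20387709e+01,  4.64804792e+01,  1.61671301e-02,
       -4.85246710e-05, -7.29650282e-06]), 'ee_pos': array([0.12522705, 0.53531568, 0.23057501]), 'tcp_rot': array([-1.79923325e+02,  1.22064961e-03,  1.66833368e+02]), 'wrist_force': array([-0.33637935,  0.37575567,  0.01219234]), 'torque': array([ 0.00769327, -0.04723532, -0.01153055]), 'opening': 0.08532428470477159}
scene [1.085 0.313 0.944] 422.7614363896458
stop_top [371.2 273. ] 0.82 [0.5652 0.2508 0.102 ]
start_top [206.9 181.9] 0.66 [ 0.5627 -0.2334  0.068 ]
side [ 0.146 -0.835  0.893] 373.05343804469624
stop_top [226.2 140.6] 0.69 [0.5898 0.1164 0.102 ]
stop_top [201.  124.2] 0.68 [0.5563 0.2518 0.102 ]
start_top [267.7 214. ] 0.4 [ 0.5493 -0.2218  0.068 ]
wrist [0.052 0.554 0.375] 313.810846299657
```

View pics/scene0.png

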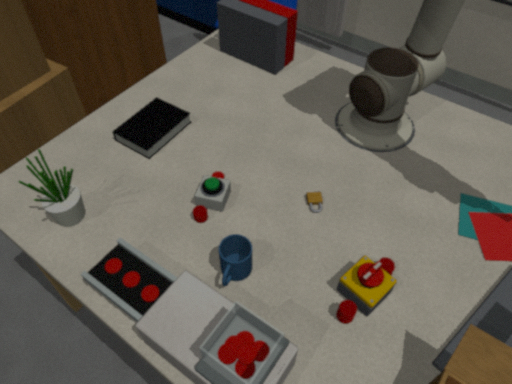

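View pics/side0.png

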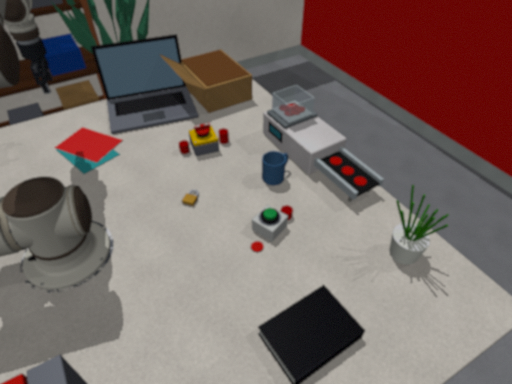

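The scene picture shows the stop at (371,273), with token stacks close by at (387,265) and (346,311). The start button is at (212,184), with tokens at (200,214) and (218,176). The side view agrees: stop at (204,130), start at (269,214), so the 0.69-confidence side mark at (226,141) is a false one. Next I'll look from close range with the wrist camera.

```bash
python3 - <<'E'
from h import *
c=bot.get_calibration('wrist');T=np.array(c['T_tool_cam']);print(T.round(3),np.array(c['intrinsics']).round(0).tolist())
o=bot.get_obs();A=R.from_euler('xyz',o['tcp_rot'],degrees=True).as_matrix()
K=np.array(c['intrinsics'])
# TCP pos at z=.22 so that stop is seen at image (256,170)
d=A@T[:3,:3]@np.linalg.inv(K)@[256,170,1];co=A@T[:3,3]
for s in ([.561,.251,.102],):
  z=.23;p=np.array(s)-d*((s[2]-(z+co[2]))/d[2])-co
  print(p, 'shift cm',A.T@(p-o['ee_pos'])*100)
E
```

```text
[[-0.001 -0.956 -0.292  0.075]
 [ 1.    -0.001 -0.     0.001]
 [ 0.    -0.292  0.956 -0.144]
 [ 0.     0.     0.     1.   ]] [[314.0, 0.0, 256.0], [0.0, 314.0, 192.0], [0.0, 0.0, 1.0]]
[0.57349437 0.2475864  0.23      ] shift cm [-50.19991595 -17.8266744    0.12576782]
```

```bash
m="python3 -m pendant"; python3 -m pendant '[[[-3.6,-1.27,0,0,0,0,0],[-3.6,-1.27,0,0,0,0,0],[-3.6,-1.27,0,0,0,0,0],[-3.6,-1.27,0,0,0,0,0],[-3.6,-1.27,0,0,0,0,0]]]' 20
python3 -m pendant '[[[-3.6,-1.27,0,0,0,0,0],[-3.6,-1.27,0,0,0,0,0],[-3.6,-1.27,0,0,0,0,0],[-3.6,-1.27,0,0,0,0,0],[-3.6,-1.27,0,0,0,0,0]]]'
python3 -m pendant '[[[-3.6,-1.27,0,0,0,0,0],[-3.6,-1.27,0,0,0,0,0],[-3.6,-1.27,0,0,0,0,0],[-3.6,-1.27,0,0,0,0,0],[0,0,0,0,0,0,0]]]'
```

```text
time: 0.87
ee_pos: [0.2859, 0.4331, 0.23]
tcp_rot: [180.0, -0.1, 167.5]
wrist_force: [0.6, 0.5, 0.1]
opening: 0.0254
time: 1.28
ee_pos: [0.4548, 0.3257, 0.2308]
tcp_rot: [179.9, -0.0, 167.6]
wrist_force: [-0.7, 1.1, 0.1]
opening: 0.0002
time: 1.7
ee_pos: [0.5948, 0.2352, 0.2291]
tcp_rot: [179.9, 0.0, 167.3]
wrist_force: [0.4, 0.8, -0.2]
opening: 0.0001
```

```bash
python3 - <<'E'
from h import *
im,K,P=cam('wrist');print(bot.get_obs()['ee_pos'])
for t,z in [('stop_top',.102),('mushroom',0),('tokens_a',0)]:
    for d in bot.mark_of('wrist',t)[:3]: print(t,np.round(d['uv'],1),round(d['confidence'],2),at(d['uv'],K,P,z).round(4))
# white stripes on the bar
w=(im.min(2)>130).astype(np.uint8)
for d in bot.masks_of('wrist','mushroom')[:1]:
    m=d['pixels']; print(d['extent'],d['confidence'])
    ys,xs=np.where(m&(im.min(2).astype(float)/im.max(2).clip(1)>.6)&(im.max(2)>90))
    X=np.array([at(p,K,P,.102)[:2] for p in zip(xs,ys)]);print(len(X))
    c=X.mean(0);u,s,v=np.linalg.svd(X-c,full_matrices=False);print('stripes',c,v[0],np.degrees(np.arctan2(v[0][1],v[0][0])),np.ptp((X-c)@v.T,axis=0))
cv2.imwrite('pics/w1.png',im[:,:,::-1])
E
```

```text
[0.59293321 0.23660425 0.22949413]
stop_top [260.8 137.5] 0.82 [0.5553 0.2491 0.102 ]
mushroom [260.9 127. ] 0.93 [0.5562 0.2506 0.    ]
tokens_a [260.   54.7] 0.84 [0.48   0.2665 0.    ]
tokens_a [267.5 193.8] 0.7 [0.6379 0.2409 0.    ]
[228.1, 102.2, 293.4, 170.1] 0.92
421
stripes [0.55530494 0.24981845] [ 0.98246081 -0.1864692 ] -10.746802108676432 [0.05649822 0.0072778 ]
```

View pics/w1.png

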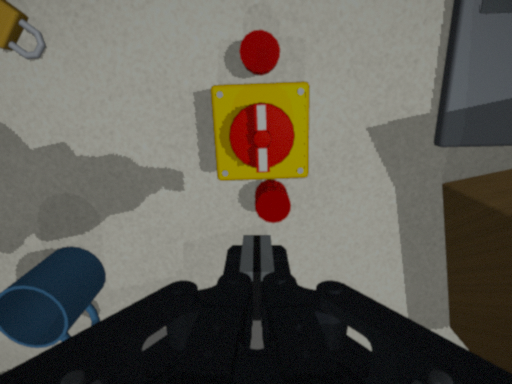

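The wrist picture shows the yellow box with the red button at (262,135). Its wing bar runs almost along tool x, and the token stacks are at (260,52) and (273,200), in line with the bar. Next I'll hover over the hub, fingers shut, and align the yaw.

```bash
python3 -m pendant '[[[2,0.2,1,0,0,-0.035,0],[1.93,0.24,2,0,0,0,0],[0,0,3,0,0,0,0],[0,0,3,0,0,0,0],[0,0,1.5,0,0,0,0]]]'
python3 -m pendant '[[[0,0,0,0,0,0,0],[0,0,0,0,0,0,0]]]'
python3 - <<'E'
from h import *
o=bot.get_obs();A=R.from_euler('xyz',o['tcp_rot'],degrees=True).as_matrix()
print(o['ee_pos'],o['tcp_rot'],o['wrist_force'],'shift cm',A.T@(np.array([.5555,.2495,.110])-o['ee_pos'])*100)
im,K,P=cam('wrist')
for d in bot.mark_of('wrist','stop_top')[:2]: print(d['uv'],d['confidence'],at(d['uv'],K,P,.102))
cv2.imwrite('pics/w2.png',im[:,:,::-1])
E
```

```text
time: 2.37
ee_pos: [0.5476, 0.2594, 0.1308]
tcp_rot: [179.3, 0.7, 170.3]
wrist_force: [-0.2, 0.2, -1.1]
opening: 0.0001
time: 2.53
ee_pos: [0.5437, 0.2609, 0.1285]
tcp_rot: [179.4, 0.5, 170.5]
wrist_force: [-0.5, -0.2, 0.7]
opening: -0.0001
[0.54366847 0.2608856  0.12851259] [179.43140778   0.49023683 170.49269527] [-0.54414741 -0.2341699   0.7277314 ] shift cm [-1.33907233 -0.94593641  1.85348875]
[239.5, 252.5] 0.81 [0.5570123  0.24950228 0.102     ]
```

View pics/w2.png

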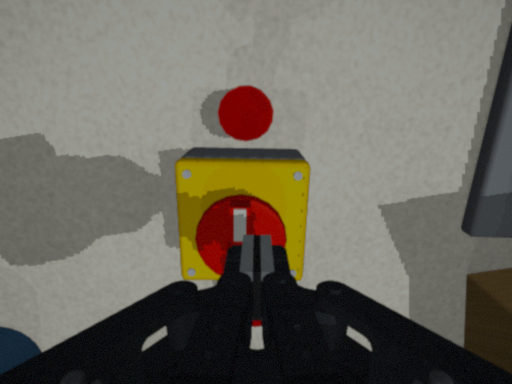

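The close view shows the button centred near (240,238). The fingertips ended about 1.4 cm past it in tool x and 0.9 cm in y, so I'll correct that.

```bash
python3 -m pendant '[[[-0.7,-0.45,0,0,0,0.02,0],[0,0,0,0,0,0,0],[-0.5,-0.35,0.5,0,0,0,0],[0,0,0,0,0,0,0],[0,0,0,0,0,0,0]]]'
python3 - <<'E'
from h import *
o=bot.get_obs();A=R.from_euler('xyz',o['tcp_rot'],degrees=True).as_matrix()
print(o['ee_pos'],o['tcp_rot'],o['wrist_force'],'shift cm',A.T@(np.array([.5560,.2495,.104])-o['ee_pos'])*100)
E
```

```text
time: 3.05
ee_pos: [0.5585, 0.2509, 0.1295]
tcp_rot: [179.1, 0.9, 169.2]
wrist_force: [-0.2, 0.1, 0.0]
opening: -0.0
[0.55851644 0.25087464 0.12948555] [179.12304128   0.91627706 169.17444843] [-0.20287077  0.07575844  0.01863958] shift cm [ 0.26207371 -0.22120686  2.54160183]
```

```bash
cat > w.py <<'E'
import sys
from h import *
g=list(map(float,sys.argv[1:5]))
o=bot.get_obs();A=R.from_euler('xyz',o['tcp_rot'],degrees=True)
B=R.from_euler('xyz',[180,0,g[3]],degrees=True)
print(o['ee_pos'].round(4),o['tcp_rot'].round(2),o['wrist_force'].round(1),'shift cm',(A.inv().apply(np.array(g[:3])-o['ee_pos'])*100).round(2),'rot',(A.inv()*B).as_rotvec().round(3))
E
python3 w.py .556 .2495 .106 169.2
python3 -m pendant '[[[0.2,-0.2,1.2,0.015,0.015,0,0],[0,0,1,0,0,0,0],[0,0,0,0,0,0,0],[0,0,0,0,0,0,0]]]'
python3 w.py .556 .2495 .104 169.2
```

```text
[0.5585 0.2509 0.1295] [179.12   0.92 169.17] [-0.2  0.1  0. ] shift cm [ 0.26 -0.22  2.34] rot [ 0.015  0.016 -0.   ]
time: 3.38
ee_pos: [0.5564, 0.2487, 0.1045]
tcp_rot: [-179.9, -0.1, 169.1]
wrist_force: [-0.4, 0.1, -0.1]
opening: -0.0002
[0.5564 0.2487 0.1045] [-1.7990e+02 -8.0000e-02  1.6913e+02] [-0.4  0.1 -0.1] shift cm [0.05 0.07 0.05] rot [-0.002 -0.001 -0.001]
```

Aligned, so I'll press gently.

```bash
python3 -m pendant '[[[0,0.05,0.3,0,0,0,0],[0,0,0.3,0,0,0,0],[0,0,0.2,0,0,0,0]]]'
python3 -m pendant '[[[0,0,0.2,0,0,0,0],[0,0,0.2,0,0,0,0]]]'
```

```text
time: 3.63
ee_pos: [0.5565, 0.2494, 0.0971]
tcp_rot: [-179.9, -0.0, 169.1]
wrist_force: [-2.1, -1.7, 4.6]
opening: 0.0
time: 3.8
ee_pos: [0.5566, 0.2495, 0.0943]
tcp_rot: [-180.0, 0.1, 169.2]
wrist_force: [-2.1, -0.6, 4.5]
opening: 0.0001
```

```bash
python3 -m pendant '[[[0,0,0.2,0,0,0,0],[0,0,0.15,0,0,0,0]]]'
python3 -m pendant '[[[0,0,0.1,0,0,0,0],[0,0,0.1,0,0,0,0]]]'
```

```text
time: 3.97
ee_pos: [0.5569, 0.2496, 0.0919]
tcp_rot: [180.0, 0.2, 169.2]
wrist_force: [-1.3, -1.6, 16.8]
opening: -0.0004
time: 4.13
ee_pos: [0.5571, 0.2497, 0.092]
tcp_rot: [179.9, 0.3, 169.2]
wrist_force: [-3.7, -3.3, 9.7]
opening: -0.0002
```

```bash
python3 -m pendant '[[[0,0,-1,0,0,0,0],[0,0,-0.8,0,0,0,0],[2.6,-2.6,0,0,0,0,0],[0,0,0,0,0,0,0],[0,0,0,0,0,0,0]]]'
python3 w.py .5248 .2292 .0885 169.2
python3 - <<'E'
from h import *
im,K,P=cam('wrist')
for d in bot.mark_of('wrist','stop_top')[:2]: print(d['uv'],d['confidence'],at(d['uv'],K,P,.094))
for z in (.102,.094): print(z,[proj(np.array([.5562,.2496,z])+s*.029*np.array([-.982,.188,0]),K,P).round(1) for s in (0,1,-1)])
cv2.imwrite('pics/w3.png',im[:,:,::-1])
E
```

```text
time: 4.55
ee_pos: [0.5236, 0.2281, 0.1069]
tcp_rot: [-179.8, -0.1, 169.2]
wrist_force: [1.0, 0.8, 0.2]
opening: -0.0003
[0.5236 0.2281 0.1069] [-1.7983e+02 -1.3000e-01  1.6920e+02] [1.  0.8 0.2] shift cm [-0.1   0.14  1.84] rot [-0.003 -0.002 -0.   ]
[306.5, 286.5] 0.72 [0.55790191 0.25170819 0.094     ]
0.102 [array([304.4, 292.9]), array([306.9, 245. ]), array([302.2, 336.3])]
0.094 [array([302.4, 284.6]), array([304.7, 238.4]), array([300.4, 326.6])]
```

View pics/w3.png

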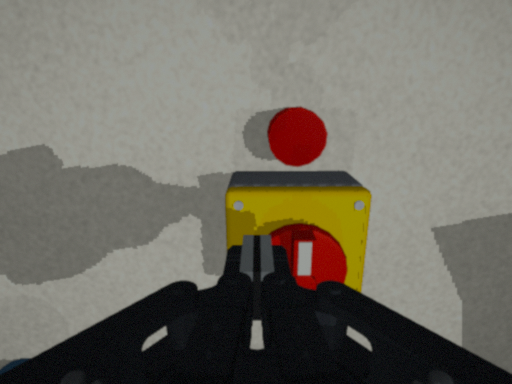

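The picture shows the bar's stripe end at (304,240), which matches the pressed-in height (predicted 238, against 245 if it were up). So it is latched, and the fingertips are left of the wing with a clear gap. I'll go down beside it and push.

```bash
python3 -m pendant '[[[-0.1,0,1,0,0,0,0],[0,0,0.8,0,0,0,0],[0,0,0,0,0,0,0]]]'
python3 -m pendant '[[[0,0.4,0,0,0,0,0],[0,0.3,0,0,0,0,0],[0,0,0,0,0,0,0]]]'
python3 w.py .5248 .2292 .0885 169.2
```

```text
time: 4.9
ee_pos: [0.5271, 0.2292, 0.0889]
tcp_rot: [-179.9, 0.0, 169.2]
wrist_force: [-0.3, 0.3, 0.1]
opening: -0.0001
time: 5.15
ee_pos: [0.5289, 0.2369, 0.0878]
tcp_rot: [-179.9, -0.0, 169.2]
wrist_force: [-1.3, 0.1, 0.9]
opening: -0.0004
[0.5289 0.2369 0.0878] [-1.7990e+02 -3.0000e-02  1.6921e+02] [-1.3  0.1  0.9] shift cm [ 0.26 -0.83 -0.07] rot [-0.002 -0.     0.   ]
```

```bash
python3 -m pendant '[[[0.2,0.2,-0.05,0,0,0,0],[0,0.3,0,0,0,0,0],[0,0,0,0,0,0,0]]]'
python3 -m pendant '[[[0,0.3,-0.05,0,0,0,0],[0,0.3,0,0,0,0,0],[0,0,0,0,0,0,0]]]'
python3 w.py .5297 .2547 .0885 169.2
python3 - <<'E'
from h import *
im,K,P=cam('wrist')
cv2.imwrite('pics/w4.png',im[:,:,::-1])
E
```

```text
time: 5.4
ee_pos: [0.5277, 0.2429, 0.0885]
tcp_rot: [-179.9, -0.0, 169.2]
wrist_force: [-0.5, -1.9, -0.3]
opening: -0.0001
time: 5.65
ee_pos: [0.5281, 0.2482, 0.0887]
tcp_rot: [-179.7, -0.1, 169.2]
wrist_force: [-1.3, -0.9, 0.8]
opening: 0.0001
[0.5281 0.2482 0.0887] [-1.7969e+02 -1.2000e-01  1.6919e+02] [-1.3 -0.9  0.8] shift cm [-0.03  0.67  0.01] rot [-0.005 -0.002 -0.   ]
```

View pics/w4.png

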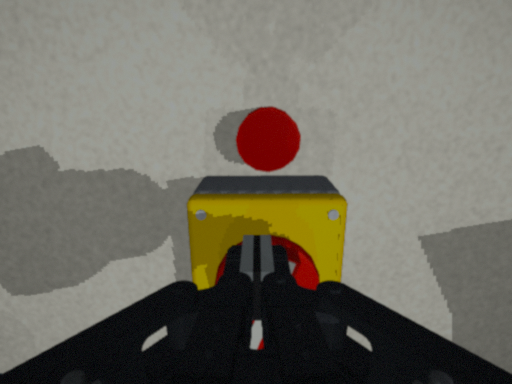

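The bar is turning: its stripe end now slants at (292,268). I'll push a little farther to trip the latch.

```bash
python3 -m pendant '[[[0,0.3,0,0,0,0,0],[0,0.25,0,0,0,0,0],[0,0,0,0,0,0,0]]]'
python3 -m pendant '[[[0,0.2,0,0,0,0,0],[0,0,0,0,0,0,0]]]'
python3 w.py .5297 .2547 .0885 169.2
python3 - <<'E'
from h import *
im,K,P=cam('wrist')
cv2.imwrite('pics/w5.png',im[200:,150:400,::-1].repeat(2,0).repeat(2,1))
E
```

```text
time: 5.95
ee_pos: [0.5301, 0.2541, 0.09]
tcp_rot: [-179.8, 0.0, 169.2]
wrist_force: [-0.9, -2.3, 3.9]
opening: 0.0003
time: 6.12
ee_pos: [0.5311, 0.2565, 0.0908]
tcp_rot: [-179.8, 0.1, 169.2]
wrist_force: [-1.4, -2.0, 4.1]
opening: -0.0002
[0.5311 0.2565 0.0908] [-1.7983e+02  1.1000e-01  1.6917e+02] [-1.4 -2.   4.1] shift cm [ 0.11 -0.2   0.23] rot [-0.003  0.002 -0.001]
```

View pics/w5.png

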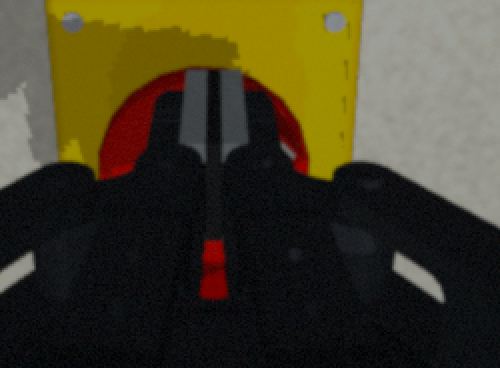

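An upward push of about 4 N has appeared and the fingertips were lifted, so the latch has let go. I'll back off, lift and check.

```bash
python3 -m pendant '[[[0,-0.5,-0.2,0,0,0,0],[0,-1,-0.3,0,0,0,0],[0,-1.2,-0.3,0,0,0,0],[0,0,-3,0,0,0,0],[0,0,-3,0,0,0,0]]]'
python3 -m pendant '[[[-1.5,-2,-3,0,0,0,0],[-2,-3,-2,0,0,0,0],[-3,-2,0,0,0,0,0],[0,0,0,0,0,0,0],[0,0,0,0,0,0,0]]]'
python3 - <<'E'
from h import *
im,K,P=cam('wrist')
for z in (.102,.094): print(z,[proj(np.array([.5562,.2496,z])+s*.029*np.array([-.982,.188,0]),K,P).round(1) for s in (0,1,-1)])
m=bot.masks_of('wrist','mushroom')
for d in m[:1]:
    m=d['pixels']; print(d['extent'],d['confidence'])
    ys,xs=np.where(m&(im.min(2).astype(float)/im.max(2).clip(1)>.6)&(im.max(2)>90))
    X=np.array([at(p,K,P,.102)[:2] for p in zip(xs,ys)]);print(len(X))
    c=X.mean(0);u,s,v=np.linalg.svd(X-c,full_matrices=False);print('stripes',c,np.degrees(np.arctan2(v[0][1],v[0][0])),np.ptp((X-c)@v.T,axis=0))
cv2.imwrite('pics/w6.png',im[:,:,::-1])
E
```

```text
time: 6.58
ee_pos: [0.5219, 0.2261, 0.1537]
tcp_rot: [-179.6, -0.5, 169.3]
wrist_force: [1.7, 0.9, 0.8]
opening: -0.0
time: 7.0
ee_pos: [0.5745, 0.1377, 0.214]
tcp_rot: [-179.8, -0.0, 169.3]
wrist_force: [-0.6, -0.2, -0.0]
opening: -0.0003
0.102 [array([386.9, 143.4]), array([391.4, 106.4]), array([382.7, 178. ])]
0.094 [array([383.1, 142. ]), array([387.4, 106.1]), array([379.2, 175.7])]
[344.6, 106.1, 414.5, 176.5] 0.81
483
stripes [0.55525498 0.25062616] -10.580863271000375 [0.05595294 0.00774992]
```

View pics/w6.png

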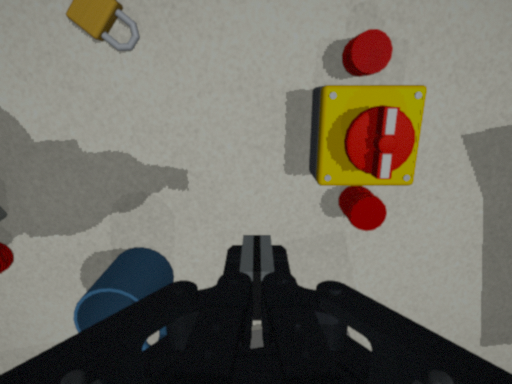

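The picture shows the button up again at (382,140). The bar is back at -10.6° (it started at -10.75°) and both stacks are in place. Before travelling to the start button I'll check joint 6.

```bash
python3 -c "
from h import *
print(bot.get_obs()['q'].round(1))"
python3 -m pendant '[[[-0.6,-3.6,0,0,0,0,0],[-0.6,-3.6,0,0,0,0,0],[-0.6,-3.6,0,0,0,0,0],[-0.6,-3.6,0,0,0,0,0]]]'
python3 -c "
from h import *
print(bot.get_obs()['q'].round(1))"
```

```text
[13.7 10.5 14.1 93.9 -0.2 24.3]
time: 7.43
ee_pos: [0.5681, -0.0031, 0.2103]
tcp_rot: [-179.8, -0.4, 170.1]
wrist_force: [0.9, 0.3, -0.4]
opening: 0.0005
[-0.3  7.5 10.5 93.4 -0.1  9.6]
```

Joint 6 is heading to about -10, well within range. I'll carry on.

```bash
python3 -m pendant '[[[-0.6,-3.6,0,0,0,0,0],[-0.6,-3.6,0,0,0,0,0],[-0.6,-3.6,0,0,0,0,0],[-0.6,-3.6,0,0,0,0,0],[-0.6,-3.6,0,0,0,0,0]]]'
python3 -m pendant '[[[0,0,0,0,0,0,0],[0,0,0,0,0,0,0]]]'
python3 - <<'E'
from h import *
im,K,P=cam('wrist')
for d in bot.mark_of('wrist','start_top')[:2]: print(d['uv'],d['confidence'],at(d['uv'],K,P,.068))
for d in bot.masks_of('wrist','start_top')[:2]: print(d['extent'],d['confidence'])
cv2.imwrite('pics/w7.png',im[:,:,::-1])
E
python3 w.py .556 -.228 .12 169.2
```

```text
time: 7.85
ee_pos: [0.5628, -0.1885, 0.2082]
tcp_rot: [-179.9, -0.6, 170.6]
wrist_force: [0.8, 1.8, -0.4]
opening: 0.0001
time: 8.02
ee_pos: [0.5611, -0.1934, 0.2062]
tcp_rot: [-179.9, -0.8, 170.3]
wrist_force: [0.4, -0.1, -0.6]
opening: -0.0001
[223.9, 183.5] 0.88 [ 0.55649502 -0.22279133  0.068     ]
[206.4, 161.6, 247.3, 202.8] 0.57
[ 0.5616 -0.1917  0.2066] [-179.84   -0.75  170.49] [-0.5 -0.7 -0.7] shift cm [-0.17 -3.65  8.67] rot [-0.003 -0.013  0.023]
```

View pics/w7.png

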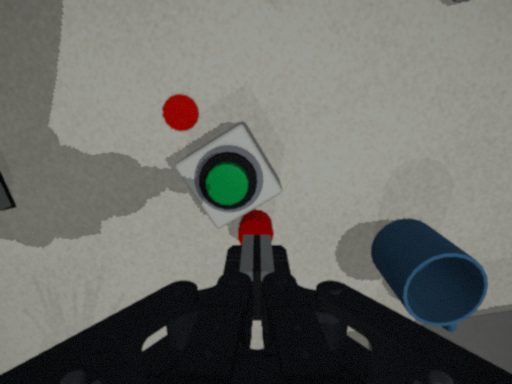

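The picture shows the green button at about (226,183), with a token stack at (255,228), the loose token at (181,112) and the mug to the right. The mark (0.5565,-0.2225) fits the earlier views. I'll move over it.

```bash
python3 w.py .5565 -.2225 .09 169.2
python3 -m pendant '[[[0,-1.6,3,0,-0.013,0,0],[0,-1.5,3,0,0,0,0],[0,0,3,0,0,0,0],[0,0,1.5,0,0,0,0],[0,0,0,0,0,0,0]]]'
python3 w.py .5565 -.2225 .072 169.2
```

```text
[ 0.5616 -0.1917  0.2066] [-179.84   -0.75  170.49] [-0.5 -0.7 -0.7] shift cm [-0.16 -3.09 11.67] rot [-0.003 -0.013  0.023]
time: 8.58
ee_pos: [0.5584, -0.2155, 0.1004]
tcp_rot: [-179.8, 0.4, 171.1]
wrist_force: [0.4, -0.2, -0.9]
opening: -0.0002
[ 0.5584 -0.2155  0.1004] [-179.85    0.35  171.15] [ 0.4 -0.2 -0.9] shift cm [ 0.1  -0.71  2.84] rot [-0.003  0.006  0.034]
```

```bash
python3 -m pendant '[[[0.1,-0.7,1.4,0,0.006,0,0],[0,0,1.2,0,0,0,0],[0,0,0,0,0,0,0],[0,0,0.3,0,0,0,0],[0,0,0.2,0,0,0,0]]]'
python3 w.py .5565 -.2225 .062 169.2
```

```text
time: 9.0
ee_pos: [0.558, -0.2196, 0.07]
tcp_rot: [-179.8, 0.1, 171.5]
wrist_force: [-2.3, 0.7, 3.1]
opening: 0.0001
[ 0.558  -0.2196  0.07  ] [-1.7981e+02  1.3000e-01  1.7146e+02] [-2.3  0.7  3.1] shift cm [ 0.11 -0.3   0.8 ] rot [-0.003  0.002  0.039]
```

```bash
python3 -m pendant '[[[0,0,0.3,0,0,0,0],[0,0,0.3,0,0,0,0],[0,0,0.2,0,0,0,0]]]'
python3 -m pendant '[[[0,0,0.2,0,0,0,0],[0,0,0.1,0,0,0,0]]]'
python3 w.py .5565 -.2225 .062 169.2
```

```text
time: 9.25
ee_pos: [0.5585, -0.2198, 0.0657]
tcp_rot: [-179.8, 0.3, 171.5]
wrist_force: [-10.0, 2.9, 22.5]
opening: -0.0003
time: 9.42
ee_pos: [0.5585, -0.2198, 0.0663]
tcp_rot: [-179.7, 0.4, 171.5]
wrist_force: [-3.3, 1.1, 4.7]
opening: 0.0001
[ 0.5585 -0.2198  0.0663] [-179.74    0.44  171.46] [-3.3  1.1  4.7] shift cm [ 0.16 -0.3   0.43] rot [-0.004  0.008  0.039]
```

A hard stop of 22 N came at z = 0.066, not the expected 0.062. Rather than assume the button went fully in, I'll lift, re-centre and press again, reading force against depth.

```bash
python3 -m pendant '[[[0,0,-0.6,0,0,0,0],[0,0,-0.5,0,0,0,0],[0.15,-0.3,0,0,0.008,0.04,0],[0,0,0,0,0,0,0],[0,0,0,0,0,0,0]]]'
python3 w.py .5565 -.2225 .072 169.2
python3 -m pendant '[[[0,0,0.2,0,0,0,0],[0,0,0,0,0,0,0]]]'
python3 -m pendant '[[[0,0,0.2,0,0,0,0],[0,0,0,0,0,0,0]]]'
python3 -m pendant '[[[0,0,0.2,0,0,0,0],[0,0,0,0,0,0,0]]]'
python3 -m pendant '[[[0,0,0.2,0,0,0,0],[0,0,0,0,0,0,0]]]'
python3 w.py .5565 -.2225 .062 169.2
```

```text
time: 9.83
ee_pos: [0.5582, -0.223, 0.0809]
tcp_rot: [-179.7, 0.3, 169.1]
wrist_force: [-0.2, 0.2, -0.4]
opening: 0.0006
[ 0.5582 -0.223   0.0809] [-179.72    0.29  169.14] [-0.2  0.2 -0.4] shift cm [0.18 0.02 0.89] rot [-0.005  0.005 -0.001]
time: 10.0
ee_pos: [0.5585, -0.223, 0.0788]
tcp_rot: [-179.7, 0.3, 169.2]
wrist_force: [-0.7, -0.8, -0.7]
opening: 0.0002
time: 10.17
ee_pos: [0.5584, -0.2228, 0.0762]
tcp_rot: [-179.7, 0.3, 169.3]
wrist_force: [0.6, 0.0, -0.3]
opening: 0.0001
time: 10.33
ee_pos: [0.5583, -0.2226, 0.0736]
tcp_rot: [-179.7, 0.3, 169.3]
wrist_force: [0.1, -0.1, -0.5]
opening: -0.0002
time: 10.5
ee_pos: [0.5584, -0.2227, 0.0714]
tcp_rot: [-179.7, 0.3, 169.3]
wrist_force: [-0.3, 0.1, 1.2]
opening: 0.0003
[ 0.5584 -0.2227  0.0714] [-179.74    0.27  169.34] [-0.3  0.1  1.2] shift cm [ 0.2  -0.02  0.93] rot [-0.005  0.005  0.002]
```

```bash

python3 -m pendant '[[[0.1,0,0.2,0,0,0,0],[0,0,0.1,0,0,0,0]]]'
python3 -m pendant '[[[0,0,0.2,0,0,0,0],[0,0,0.1,0,0,0,0]]]'
python3 -m pendant '[[[0,0,0.2,0,0,0,0],[0,0,0.2,0,0,0,0]]]'
python3 -m pendant '[[[0,0,0.3,0,0,0,0],[0,0,0.3,0,0,0,0]]]'
python3 - <<'E'
from h import *
im,K,P=cam('wrist'); cv2.imwrite('pics/w8.png',im[150:,100:400,::-1].repeat(2,0).repeat(2,1))
E
```

```text
time: 10.67
ee_pos: [0.558, -0.2226, 0.069]
tcp_rot: [-179.7, 0.4, 169.3]
wrist_force: [-3.0, 0.8, 2.6]
opening: -0.0
time: 10.83
ee_pos: [0.558, -0.2226, 0.0663]
tcp_rot: [-179.7, 0.4, 169.3]
wrist_force: [-1.8, 0.4, 3.9]
opening: 0.0001
time: 11.0
ee_pos: [0.5581, -0.2227, 0.0658]
tcp_rot: [-179.7, 0.5, 169.3]
wrist_force: [-9.3, 3.9, 21.7]
opening: -0.0003
time: 11.17
ee_pos: [0.5581, -0.2227, 0.0657]
tcp_rot: [-179.7, 0.7, 169.3]
wrist_force: [-11.6, 3.9, 26.2]
opening: -0.0001
```

View pics/w8.png

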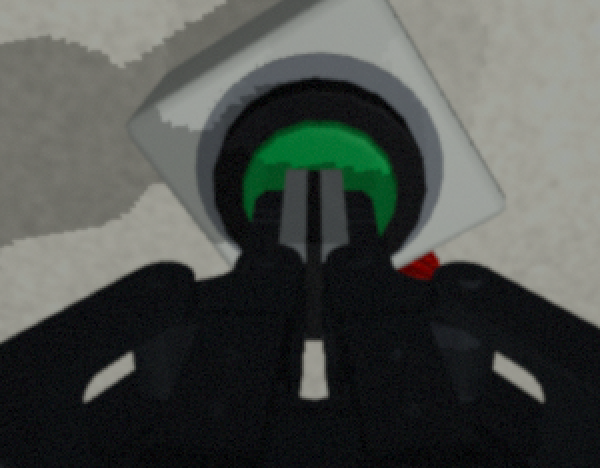

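The picture shows the tip centred on the green cap at (320,170 in the crop). Force rose like a spring from 1.2 to 3.9 N between 0.072 and 0.066, then met a hard stop. That is the full 6 mm stroke, with everything about 4 mm higher than I expected. I'll lift off and do a last check.

```bash

python3 -m pendant '[[[0,0,-0.5,0,0,0,0],[0,0,-1.5,0,0,0,0],[0,0,-3,0,0,0,0],[0,0,-3,0,0,0,0],[0,0,-3,0,0,0,0]]]'
python3 -m pendant '[[[0,0,-2,0,0,0,0],[0,0,0,0,0,0,0],[0,0,0,0,0,0,0],[0,0,0,0,0,0,0]]]'
python3 - <<'E'
from h import *
old={n:cv2.imread(f'pics/{n}0.png')[:,:,::-1] for n in('scene','side')}
ims=[]
for n in('scene','side'):
    im,K,P=cam(n);ims.append(im)
    for t,z in [('stop_top',.102),('start_top',.068)]:
        for d in bot.mark_of(n,t)[:1]: print(n,t,np.round(d['uv'],1),round(d['confidence'],2))
    for t in ('tokens_a','single_token','mug','padlock','book'):
        print(n,t,[(np.round(d['extent']).tolist(),round(d['confidence'],2)) for d in bot.masks_of(n,t)[:1]])
cv2.imwrite('pics/end.png',cv2.resize(np.vstack([np.hstack([old['scene'][110:340,100:450],ims[0][110:340,100:450]]),np.hstack([old['side'][110:340,100:450],ims[1][110:340,100:450]])]),(800,526))[:,:,::-1])
E
```

```text
time: 11.63
ee_pos: [0.5534, -0.2205, 0.1725]
tcp_rot: [-179.8, 0.1, 169.3]
wrist_force: [0.4, -0.4, 0.5]
opening: -0.0002
time: 11.97
ee_pos: [0.5549, -0.2211, 0.1992]
tcp_rot: [-179.7, 0.6, 169.3]
wrist_force: [0.1, -0.5, -1.1]
opening: -0.0
scene stop_top [371.9 270. ] 0.62
scene start_top [210.1 180.5] 0.47
scene tokens_a [([336.0, 298.0, 357.0, 321.0], 0.88)]
scene single_token []
scene mug [([219.0, 236.0, 250.0, 284.0], 0.87)]
scene padlock [([302.0, 192.0, 324.0, 212.0], 0.67)]
scene book [([109.0, 98.0, 192.0, 160.0], 0.81)]
side stop_top [287.1 215.9] 0.63
side start_top [223.  142.2] 0.72
side tokens_a [([219.0, 129.0, 227.0, 146.0], 0.61)]
side single_token [([250.0, 242.0, 263.0, 254.0], 0.47)]
side mug [([263.0, 153.0, 289.0, 188.0], 0.8)]
side padlock [([180.0, 190.0, 196.0, 206.0], 0.75)]
side book [([256.0, 285.0, 366.0, 381.0], 0.61)]
```

View pics/end.png

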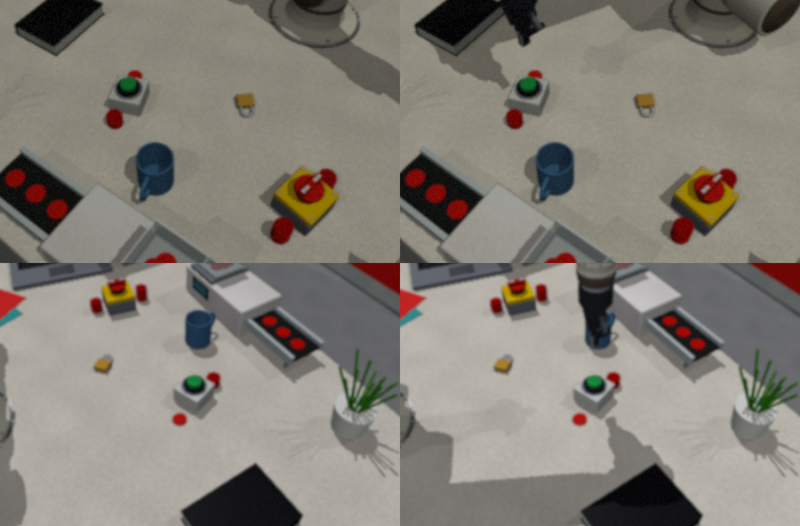

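Before (left) and after (right) match in both views. The mushroom is up with its bar as before, the green button is out, and every bystander is in place. The two side-view marks at (287,216) and (223,142) are false: they sit on a token stack beside the start box and on one beside the stop. The gripper is clear of everything, so I'll hand in.

```bash
python3 -c "
from workcell import bot
print(bot.job_done(), bot.get_obs()['time'])"
```

```text
the job is handed in; nothing more can be done
the job is handed in; nothing more can be done
```

The emergency-stop test is done and handed in at about 12 s of the 51 s allowed; the system gave no verdict. I used only the shut fingertips:

- **Red button, press:** I pressed it to the end of its travel. The highest wrist reading was about 17 N, and the camera then showed it resting in.
- **Red button, turn:** I pushed one wing sideways until the latch let go, which showed as an upward push of about 4 N. It then sprang back up.
- **Green button:** I pressed it fully in twice and let it go each time.

**Last checks:**
- The mushroom is up and its bar is back at -10.6° (it was -10.75° at the start).
- The green button is out, the bystanders look unmoved in the before and after pictures, and the wrist force is near zero with the arm clear.

**Checks that failed or disagreed:**
- I touched the green button about 4 mm higher than the stated 68 mm, and it stopped at 66 mm instead of 62 mm. The travel was still 6 mm, with a spring-like rise in force and then a hard stop at about 22–26 N, so I take it as fully pressed. I did not find out why the height was off.
- In the final side view the networks put both button marks on token stacks, so I ignored them. In the final scene view they did not find the single token, but it shows in place in the side picture.

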